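# Shut off and vent the air test stand

### The arm

A 6-joint arm with a two-finger parallel gripper is mounted at the origin on the work surface. World frame = base frame: x ahead of the robot, y to its left, z up, the work surface at z = 0. Lengths are in m, angles in rad, forces in N, time in s.
With the tool pointing down it reaches from about 0.325 to 0.75 m from the base axis. Payload 7.6 kg.
Tool frame: the origin (TCP) lies at the centre of the arm's flange, where the gripper is bolted on; the fingertips stand 173 mm ahead of it and the grasp point (between the pads) lies 155 mm ahead of it (manip.nose_length is the z of the fingertips in the tool frame, in m); z points along the fingers, y is the line along which they close (so a half turn about z gives the same grasp; the last joint's range is limited). The gripper opens to 85 mm and grips with 20 to 120 N. Pads are 22 mm wide; open, the fingers measure 114 mm over their backs; the gripper's body (76 mm by 85 mm) begins 54 mm behind the grasp point. The pads swing forward as they close: fully open they stand 13 mm farther back than shut.
Start: joints at [1.088, 0.052, 1.401, -0, 1.689, -0.07], TCP at [0.211, 0.481, 0.405] pointing down, gripper open.
Joint ranges: [-2.9, 2.9], [-0.91, 2.17], [0.12, 2.37], [-1.06, 4.2], [0.26, 2.73], [-2.93, 2.93]. Speed limits (rad/s): [2.57, 2.57, 3.01, 3.14, 3.14, 3.14].

### API

Orientations are given as a rotation vector (axis times angle).
In Python, from station import status, viewer, close_job, manip gives the robot as it stands.
- The arm moves only by the tool send_rows, never from a script. Its argument "steps" is a list of rows, each a list of 7 numbers: the shift along the tool's x, y, z in cm, then the turn, a rotation vector about the tool's x, y, z in rad, then the opening, from 0 (shut) to 1 (fully open). In form: [[dx, dy, dz, wx, wy, wz, claw], ...]. A call has 1 to 5 rows; each row shifts and turns the commanded pose from where the row before left it, along the tool's axes as they then stand; what a row does not reach is not made up. A row lasts 1/10 s, in which the tool goes at most 50 mm and 8.59 degrees, less where a joint would pass 70% of its speed; a pose out of reach is approached as far as the arm can. A call is refused whole if a number of a shift passes 5 or a number of a turn 0.15, either way. A call with a gripper value outside its range is refused whole. The fingers move at their own pace and stop on an object; "grip_force" is the grip in N (left out, the last holds). Time passes only in rows, so rows that do not move let the fingers close. It gives the time, the measured TCP pose, the force, the opening and the grip force at its end, in the units of the state.
- status.state(): the state, without advancing time (a new reading comes with each control period).
- viewer.get_image(name): name is "scene" or "top"; returns (picture, depth): 420x560x3 uint8, red, green, blue; 420x560 float32, m along the optical axis (not along the pixel's ray), 0 where there is no reading.
- viewer.camera_info(name): a dict with "fx", "fy", "cx", "cy" (pixels), "k1" (the pictures are not rectified: a ray, as slopes to the right and down, at radius r is drawn at 1 + k1 r^2 times it, then the intrinsics apply), "R" (3x3) and "t" (3): a world point X has camera coordinates R X + t. Camera axes: x right, y down, z forward; pixel columns grow to the right and rows downward; lengths in m; the calibration is good to about 2 mm. A picture is of the moment at which its call begins. camera_info takes no time and is no camera call.
- close_job(): hands the job in; it is judged then, once.
The state is a dict: "time_s": time; "joint_positions": joint angles; "joint_vel": joint speeds; "joint_efforts": joint torques, N m; "tool_pos": TCP position; "tool_rot": TCP orientation; "contact_force": force on the tool from outside, world axes, zero at the start; "torque": the same for the moment, N m; "grip_width": opening from 0.0 (shut) to 1.0 (fully open); "grip_force": force on a finger pad.
Only numpy, scipy, OpenCV 4.12 (cv2) and the standard library are available. Lean on these libraries where they do the work, as an engineer would, in place of code of your own. Each camera call takes 0.05 s, during which the arm holds its last target. There are 200 camera calls.

### The job

Make the air test stand safe: first shut off the air by pushing the round-capped knob, which stands pulled out, fully home, and only then open the vent by pulling the T-handled knob fully out. Leave both knobs so, and do not push about the loose parts on the bench.

Things in the scene. Friction and masses are not known exactly. Their poses are not given: they have to be found in the camera images.
- stand: fixed air test stand: steel base plate 200 (x) x 380 (y) x 12 thick, origin under its centre, front to -x. A level pipe, 24 dia, runs along y above the knobs on posts at y = +-175; its axis is at x = -18, z = 258 here. A gauge (62 dia, top at z = 105) stands in the middle between the valve blocks; two thin copper pipes come down behind the blocks at x = 65
- supply_valve: fixed aluminium valve block on the stand, foot 92 (x) x 66 (y), tilted top face 56 x 56 with a brass collar 30 dia, 8 high round the stem; origin under its centre, front to -x. The two blocks stand 170 apart along the stand's y; which is on the left varies. Carries the supply knob
- supply_cap (a point): centre of the round cap (black disc, 38 dia, 16 thick) of the air supply knob, on a 12 dia stem. The z axis at this point is the pull direction (out of the block, leaning 35 degrees from vertical to the stand's front); its y is level, along the stand's width. Block face is 34 below this point when home, 64 when fully out
- supply_knob (a joint): slide of the supply knob in m: 0 = fully home (air shut), 0.030 = fully out at the stop (air on). A spring detent holds it at either end: about 6 N to start it moving
- vent_valve: fixed aluminium valve block on the stand, foot 92 (x) x 66 (y), tilted top face 56 x 56 with a brass collar 30 dia, 8 high round the stem; origin under its centre, front to -x. The two blocks stand 170 apart along the stand's y; which is on the left varies. Carries the vent knob
- vent_cap (a point): centre of the T-bar (black, 52 long in the point's x, 14 wide in its y, 16 thick) of the vent knob, on a 12 dia stem. The z axis at this point is the pull direction (out of the block, leaning 35 degrees from vertical to the stand's front); its y is level, along the stand's width. Block face is 34 below this point when home, 64 when fully out
- vent_knob (a joint): slide of the vent knob in m: 0 = fully home (vent shut), 0.030 = fully out at the stop (vent open). Same detent
- flanged_valve: loose steel flanged valve body standing on one flange, 90 dia x 84 high, with a short side stub; origin under its centre
- nipple: loose brass pipe nipple standing on the base plate between the two valve blocks, 26 dia x 32 high; origin under its centre
- screwdriver: loose screwdriver lying on the bench in front of the stand; origin under it, x axis along it
- flange: loose flat steel ring, 100 dia x 16 high, right side of the bench; origin under its centre
- carton: loose small cardboard carton 110 x 90 x 80 high, right side of the bench; origin under its centre
- oiler: loose white plastic bottle, 52 dia x 120 high, left side of the bench; origin under its centre
- wrench: loose open-end wrench lying on the right of the bench, near the robot; origin under it, x axis along it

How it is judged:
On the way, in this order (a step that is already met when the one before it is completed fails the run):
1. the round-capped supply knob is pushed home (within 3 mm), the T-handled vent knob still in (value of joint supply_knob below 0.003 m and value of joint vent_knob below 0.01 m), for 0.2 s.
2. the T-handled vent knob is pulled out (at least 26 of 30 mm), the supply knob still home (value of joint supply_knob below 0.003 m and value of joint vent_knob above 0.026 m), for 0.2 s.
At the end, for the whole second after the job is handed in: The supply knob is home within 3 mm, the vent knob is out at least 26 of its 30 mm, both at rest; no loose part has been moved 30 mm or more at any time (all of step 2 and velocity of joint supply_knob between -0.005 and 0.005 m/s and velocity of joint vent_knob between -0.005 and 0.005 m/s); the robot touches nothing.
It fails at once if a loose part (flanged valve, nipple, screwdriver, flange, carton, oiler or wrench) is moved by more than 30 mm (distance of any of flanged_valve, nipple, screwdriver, flange, carton, oiler, wrench from where it was at the start of the episode above 0.03 m).
It fails at once if the vent knob is pulled out before the supply knob is home (value of joint each of vent_knob, supply_knob above 0.015 m).
It also fails if it takes over 45 s, if anything falls off the work surface, if the arm or the gripper's body presses on something with over 40 N, if the wrist force passes 120 N, or if a joint passes its speed limit or range.

## Working session

There is one attempt and no reset: what is moved stays moved. The work goes in short steps, Python scripts to look and compute and a tool call to move; the robot and the scene stay as the last step left them, time stands still between calls to the robot, and variables do not carry over. Pictures are saved under pics/ and viewed, at most 10 in all, crops included, and the job is handed in when it is done.

Besides the shell and the picture viewer there is one more tool, called as name([rows], argument=value, ...), one row to a line, values as JSON. send_rows: Moves the arm, as the interface text tells. Its arguments: {"type":"object","properties":{"steps":{"type":"array"},"grip_force":{"type":"number"}},"required":["steps"]}

```bash
mkdir -p pics; ls
cat > h.py <<'E'
import numpy as np, cv2
from station import status, viewer, close_job, manip
def load(n):
    import os
    im,d=viewer.get_image(n); return im,d
def pts(n,d):
    c=viewer.camera_info(n); h,w=d.shape
    u,v=np.meshgrid(np.arange(w),np.arange(h))
    K=np.array([[c['fx'],0,c['cx']],[0,c['fy'],c['cy']],[0,0,1]])
    p=cv2.undistortPoints(np.stack([u,v],-1).reshape(-1,1,2).astype(float),K,np.array([c['k1'],0,0,0.]))[:,0].reshape(h,w,2)
    P=np.dstack([p*d[...,None],d])
    return (P-np.array(c['t']))@np.array(c['R'])
E
python3 - <<'E'
from h import *
for n in('scene','top'):
    im,d=load(n); np.savez('pics/%s0.npz'%n,im=im,P=pts(n,d),d=d)
    cv2.imwrite('pics/%s0.png'%n,cv2.resize(im[...,::-1],(800,600)))
    c=viewer.camera_info(n);print(n,{k:np.round(v,3).tolist() for k,v in c.items()})
print(status.state(), manip.nose_length)
E
```

```text
pics
scene {'fx': 383.154, 'fy': 383.154, 'cx': 279.402, 'cy': 215.486, 'k1': -0.085, 'R': [[-0.6, 0.8, -0.014], [0.654, 0.481, -0.584], [-0.461, -0.359, -0.812]], 't': [0.295, -0.232, 1.462]}
top {'fx': 484.897, 'fy': 484.897, 'cx': 272.25, 'cy': 204.819, 'k1': 0.023, 'R': [[0.02, -1.0, 0.013], [-0.99, -0.022, -0.142], [0.142, -0.01, -0.99]], 't': [-0.02, 0.494, 1.343]}
{'time_s': 0.1, 'joint_positions': array([ 1.08770239e+00,  5.28108834e-02,  1.40163939e+00, -1.52253209e-05,
        1.68858800e+00, -7.03310370e-02]), 'joint_vel': array([ 9.23121037e-04, -5.27196618e-04, -2.94871950e-03,  8.52726887e-04,
       -2.46152395e-05, -1.69196365e-03]), 'joint_efforts': array([ 1.17522010e-03, -3.82586646e+01, -3.60984635e+01, -8.64653407e-05,
        4.83498996e-03, -3.36301014e-05]), 'tool_pos': array([0.21058566, 0.48089302, 0.40392887]), 'tool_rot': array([-6.43698183e-01, -3.07455076e+00,  2.19060684e-03]), 'contact_force': array([ 0.02368762,  0.55296913, -0.0184962 ]), 'torque': array([-0.04761564,  0.00172957,  0.02638626]), 'grip_force': 0.0, 'grip_width': 0.9991510182368293} 0.1734
```

View pics/scene0.png

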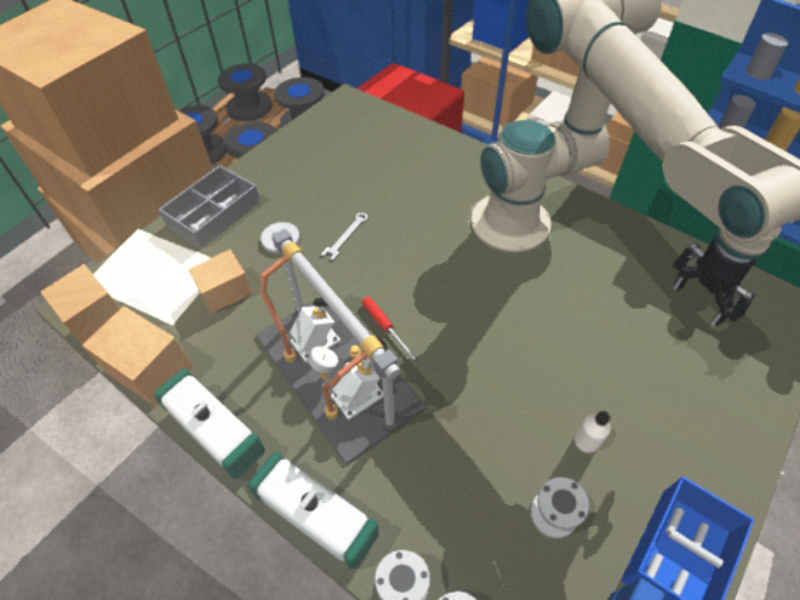

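View pics/top0.png

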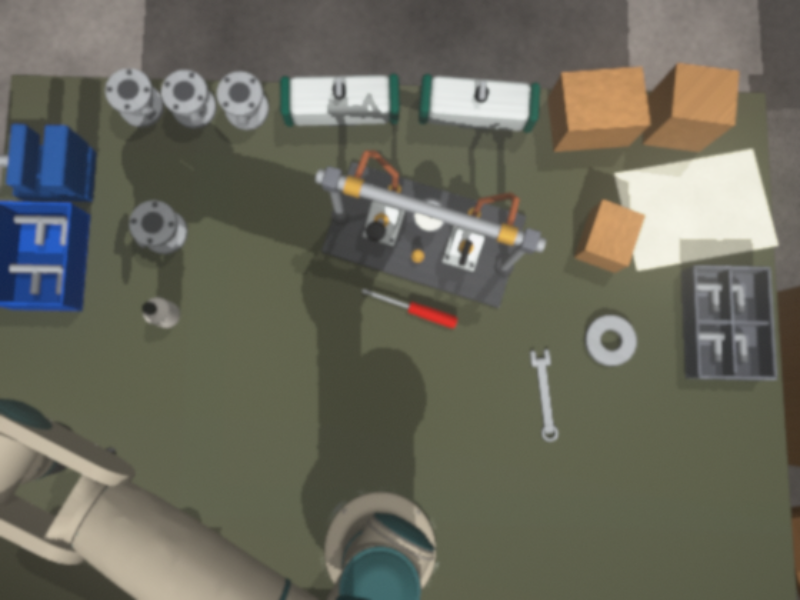

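The top view shows the round cap at about (376,231), the T-bar at (465,247), the nipple at (417,256), the screwdriver at (410,305) and the pipe from (325,177) to (540,243). Next I'll measure from the depth.

Run:
```python
from h import *
z=np.load('pics/top0.npz'); im=z['im'];P=z['P']
cv2.imwrite('pics/crop0.png',cv2.resize(im[100:225,210:400,::-1],None,fx=4,fy=4,interpolation=cv2.INTER_CUBIC))
# pipe
H=P[...,2]; m=(H>.252)&(H<.29); m[:, :215]=0; m[:,395:]=0; m[:100]=0; m[190:]=0
q=P[m]; print(len(q)); print('pipe',q[:,:2].mean(0),q[:,2].max(), np.percentile(q[:,2],[50,95]))
vx,vy,x,y=cv2.fitLine(q[:,:2].astype(np.float32),cv2.DIST_HUBER,0,.01,.01).ravel(); print('dir',vx,vy,np.degrees(np.arctan2(vy,vx)),x,y)
s=(q[:,:2]-[x,y])@[vx,vy]; print('ext',s.min(),s.max())
# dark caps
g=im.max(2)
for nm,(c,r) in dict(sup=(263,161),vent=(325,173)).items():
    mk=(g<60)&(H>.06); mk2=np.zeros_like(mk); mk2[r-16:r+17,c-18:c+19]=1; mk&=mk2
    q=P[mk]; v,u=np.nonzero(mk); print(nm,len(q),q.mean(0),q.min(0),q.max(0),u.mean(),v.mean())
```

```text
1919
pipe [ 0.60446256 -0.07426034] 0.2798578157259972 [0.26802755 0.27525208]
dir 0.28547108 0.9583873 73.41299 0.5958931 -0.098164834
ext -0.1736898489890337 0.22580819087809112
sup 118 [0.58845573 0.01979487 0.16363367] [0.57316152 0.00483913 0.15102061] [0.60246935 0.03367256 0.17435746] 262.271186440678 161.70338983050848
vent 5 [ 0.56320842 -0.14800575  0.14374418] [ 0.55651406 -0.15054295  0.13734307] [ 0.57264788 -0.14687488  0.15282285] 325.6 174.2
```

View pics/crop0.png

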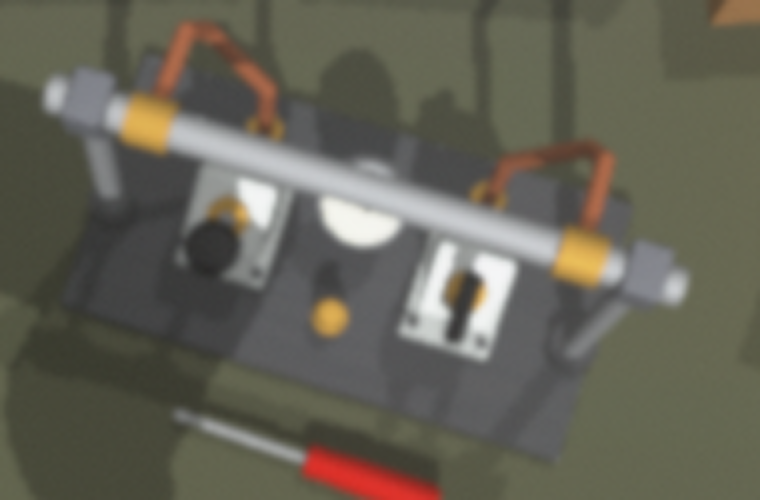

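In the crop, the round cap stands out at (212,247) on the left block. The T-bar is in, at (463,305) on the right block. The stand yaw is about -16.6°.

```bash
cat >> h.py <<'E'
from scipy.spatial.transform import Rotation as Ro
ys=np.array([.2855,.9584,0]); xs=np.array([.9584,-.2855,0])
t=np.radians(35); a=-np.sin(t)*xs+np.cos(t)*np.array([0,0,1])
Rt=np.column_stack([np.cross(ys,-a),ys,-a])
SUP=np.array([.592,.0185,.157]); VENT=SUP-.03*a-.17*ys
def plan(target,n,R=Rt):
    s=status.state(); p=s['tool_pos']; R0=Ro.from_rotvec(s['tool_rot'])
    w=(R0.inv()*Ro.from_matrix(R)).as_rotvec()
    for i in range(n):
        Ri=R0*Ro.from_rotvec(w*i/n)
        print(np.round(np.r_[Ri.inv().apply((target-p)/n)*100,w/n],3).tolist())
E
python3 - <<'E'
from h import *
print(VENT,a); plan(SUP+.25*a,15)
E
```

```text
[ 0.55995647 -0.14934068  0.13242544] [-0.54971566  0.16375607  0.81915204]
[-2.617, -1.921, 0.283, -0.003, -0.041, -0.008]
[-2.588, -1.942, 0.384, -0.003, -0.041, -0.008]
[-2.555, -1.964, 0.484, -0.003, -0.041, -0.008]
[-2.518, -1.985, 0.582, -0.003, -0.041, -0.008]
[-2.476, -2.007, 0.678, -0.003, -0.041, -0.008]
[-2.431, -2.028, 0.773, -0.003, -0.041, -0.008]
[-2.381, -2.049, 0.866, -0.003, -0.041, -0.008]
[-2.328, -2.07, 0.956, -0.003, -0.041, -0.008]
[-2.271, -2.091, 1.044, -0.003, -0.041, -0.008]
[-2.21, -2.112, 1.13, -0.003, -0.041, -0.008]
[-2.145, -2.132, 1.213, -0.003, -0.041, -0.008]
[-2.077, -2.152, 1.293, -0.003, -0.041, -0.008]
[-2.006, -2.172, 1.371, -0.003, -0.041, -0.008]
[-1.931, -2.191, 1.445, -0.003, -0.041, -0.008]
[-1.854, -2.21, 1.516, -0.003, -0.041, -0.008]
```

send_rows([
  [-2.6,-1.9,0.3,0,-0.04,-0.01,0],
  [-2.6,-1.9,0.4,0,-0.04,-0.01,0],
  [-2.55,-1.95,0.5,0,-0.04,-0.01,0],
  [-2.5,-2,0.6,0,-0.04,-0.01,0],
  [-2.5,-2,0.7,0,-0.04,-0.01,0],
])

```text
time_s: 0.6
tool_pos: [0.2931, 0.3401, 0.3895]
tool_rot: [0.53, 2.896, -0.062]
contact_force: [0.2, 0.3, -0.2]
grip_width: 0.142
grip_force: 0.0
```

send_rows([
  [-2.4,-2,0.8,0,-0.04,-0.01,0],
  [-2.4,-2,0.9,0,-0.04,-0.01,0],
  [-2.3,-2.1,1,0,-0.04,-0.01,0],
  [-2.3,-2.1,1,0,-0.04,-0.01,0],
  [-2.2,-2.1,1.1,0,-0.04,-0.01,0],
])

```text
time_s: 1.1
tool_pos: [0.3759, 0.2009, 0.3765]
tool_rot: [0.425, 2.714, -0.115]
contact_force: [0.9, 0.6, -1.1]
grip_width: -0.001
grip_force: 0.0
```

Run:
```python
from h import *
plan(SUP+.25*a,5)
```

```text
[-2.052, -2.196, 1.237, -0.006, -0.042, -0.002]
[-1.993, -2.208, 1.309, -0.006, -0.042, -0.002]
[-1.931, -2.221, 1.378, -0.006, -0.042, -0.002]
[-1.866, -2.235, 1.444, -0.006, -0.042, -0.002]
[-1.798, -2.248, 1.508, -0.006, -0.042, -0.002]
```

send_rows([
  [-2,-2.2,1.2,-0.006,-0.042,0,0],
  [-2,-2.2,1.3,-0.006,-0.042,0,0],
  [-1.9,-2.2,1.4,-0.006,-0.042,0,0],
  [-1.9,-2.2,1.4,-0.006,-0.042,0,0],
  [-1.8,-2.2,1.5,-0.006,-0.042,0,0],
])

```text
time_s: 1.6
tool_pos: [0.4534, 0.0603, 0.3619]
tool_rot: [0.383, 2.506, -0.112]
contact_force: [0.7, 0.2, -0.3]
grip_width: -0.005
grip_force: 0.0
```

send_rows([
  [0,0,0,0,0,0,0],
  [0,0,0,0,0,0,0],
])

```text
time_s: 1.8
tool_pos: [0.4531, 0.0612, 0.3617]
tool_rot: [0.385, 2.508, -0.112]
contact_force: [-0.1, 0.5, -0.2]
grip_width: -0.004
grip_force: 0.0
```

Run:
```python
from h import *
plan(SUP+.25*a,1)
im,d=load('scene')
cv2.imwrite('pics/s1.png',cv2.resize(im[170:330,150:340,::-1],None,fx=3.6,fy=3.6,interpolation=cv2.INTER_CUBIC))
im,d=load('top')
cv2.imwrite('pics/t1.png',cv2.resize(im[100:225,210:400,::-1],None,fx=4,fy=4,interpolation=cv2.INTER_CUBIC))
```

```text
[-0.166, -0.124, 0.107, -0.002, -0.003, -0.014]
```

View pics/s1.png

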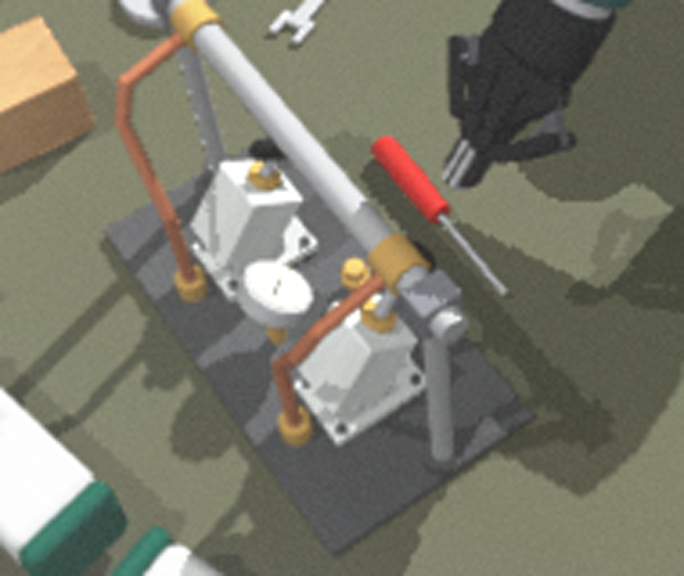

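View pics/t1.png

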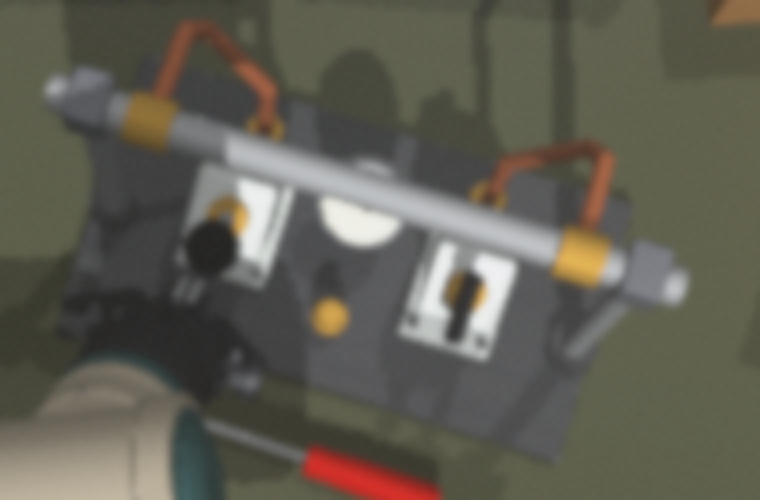

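The scene crop shows the closed fingertips (465,165) in front of the knob. In the top crop they are at (188,288), lined up with the cap at (212,247). I'll push now.

send_rows([
  [-0.15,-0.1,1.5,0,0,-0.014,0],
  [0,0,2,0,0,0,0],
  [0,0,1.5,0,0,0,0],
  [0,0,1,0,0,0,0],
  [0,0,0.5,0,0,0,0],
])

```text
time_s: 2.4
tool_pos: [0.4897, 0.0502, 0.3091]
tool_rot: [0.364, 2.511, -0.117]
contact_force: [0.1, 0.4, -0.5]
grip_width: -0.001
grip_force: 0.0
```

send_rows([
  [0,0,0.5,0,0,0,0],
  [0,0,0.5,0,0,0,0],
  [0,0,0.5,0,0,0,0],
  [0,0,0.5,0,0,0,0],
])

```text
time_s: 2.8
tool_pos: [0.5006, 0.0467, 0.2938]
tool_rot: [0.365, 2.509, -0.116]
contact_force: [-1.9, 1.5, 0.5]
grip_width: -0.001
grip_force: 1.1
```

send_rows([
  [0,0,0.3,0,0,0,0],
  [0,0,0.3,0,0,0,0],
  [0,0,0.2,0,0,0,0],
])

```text
time_s: 3.1
tool_pos: [0.5051, 0.0449, 0.2867]
tool_rot: [0.365, 2.51, -0.117]
contact_force: [-0.6, 0.2, -0.2]
grip_width: 0.002
grip_force: 0.0
```

send_rows([
  [0,0,0.2,0,0,0,0],
  [0,0,0.2,0,0,0,0],
  [0,0,0.2,0,0,0,0],
])

```text
time_s: 3.4
tool_pos: [0.5084, 0.0439, 0.2818]
tool_rot: [0.365, 2.51, -0.117]
contact_force: [0.3, 0.3, -0.2]
grip_width: -0.002
grip_force: 0.0
```

send_rows([
  [0,0,0.1,0,0,0,0],
  [0,0,0.1,0,0,0,0],
])

```text
time_s: 3.6
tool_pos: [0.509, 0.0439, 0.2817]
tool_rot: [0.366, 2.511, -0.117]
contact_force: [-28.2, 3.2, 20.9]
grip_width: -0.003
grip_force: 16.6
```

send_rows([
  [0,0,-0.5,0,0,0,0],
  [0,0,-1.5,0,0,0,0],
  [0,0,-3,0,0,0,0],
  [0,0,-3,0,0,0,0],
])

```text
time_s: 4.0
tool_pos: [0.4649, 0.0569, 0.3461]
tool_rot: [0.366, 2.511, -0.117]
contact_force: [1.2, 0.5, 0.8]
grip_width: 0.001
grip_force: 0.0
```

Run:
```python
from h import *
im,d=load('top'); P=pts('top',d); np.savez('pics/t2.npz',im=im,P=P,d=d)
g=im.max(2)
for c,r in ((264,161),(326,173)):
    print(np.round(P[r-14:r+22:2,c,:],3)[:,[0,2]].tolist()); print(g[r-14:r+22:2,c].tolist())
cv2.imwrite('pics/t2.png',cv2.resize(im[100:225,210:400,::-1],None,fx=4,fy=4,interpolation=cv2.INTER_CUBIC))
```

```text
[[0.641, 0.114], [0.635, 0.114], [0.622, 0.146], [0.616, 0.146], [0.612, 0.14], [0.606, 0.142], [0.602, 0.137], [0.598, 0.131], [0.593, 0.132], [0.613, 0.02], [0.607, 0.019], [0.558, 0.216], [0.552, 0.221], [0.591, 0.011], [0.537, 0.242], [0.529, 0.256], [0.526, 0.247], [0.521, 0.246]]
[141, 123, 72, 40, 40, 40, 40, 41, 47, 104, 119, 79, 52, 54, 48, 45, 43, 43]
[[0.577, 0.258], [0.606, 0.115], [0.6, 0.115], [0.596, 0.109], [0.589, 0.116], [0.575, 0.152], [0.571, 0.149], [0.566, 0.147], [0.562, 0.14], [0.557, 0.137], [0.551, 0.138], [0.548, 0.131], [0.542, 0.129], [0.557, 0.025], [0.551, 0.021], [0.547, 0.011], [0.542, 0.009], [0.536, 0.011]]
[155, 140, 147, 144, 112, 71, 57, 55, 58, 68, 93, 117, 140, 171, 180, 112, 86, 91]
```

View pics/t2.png

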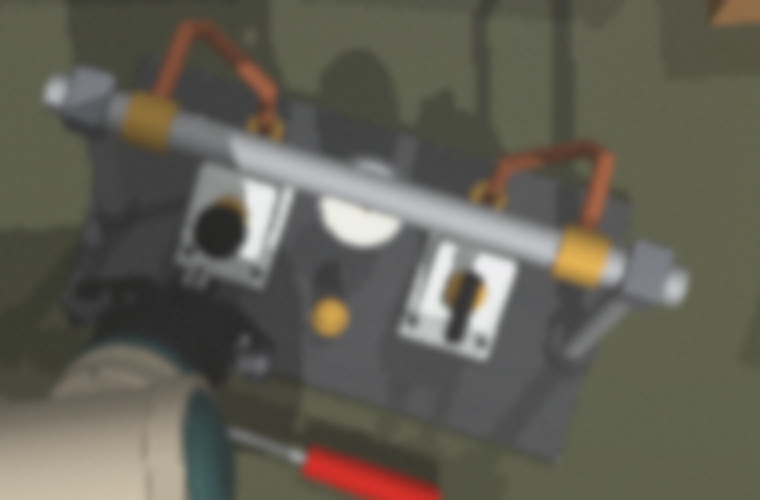

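Run:
```python
from h import *
for f in('top0','t2'):
    z=np.load(f'pics/{f}.npz'); im=z['im'];P=z['P'];g=im.max(2)
    for nm,(c0,c1,r0,r1) in dict(sup=(254,273,150,171),vent=(317,335,165,186)).items():
        m=np.zeros(g.shape,bool); m[r0:r1,c0:c1]=1; m&=(P[...,2]>.118)&(g<(55 if nm=='sup' else 75))
        q=P[m]; v,u=np.nonzero(m); print(f,nm,len(q),'a',np.median(q@a),'xs',np.median(q@xs),'ys',np.median(q@ys),'px',u.mean(),v.mean(),'mean',q.mean(0))
print('pred home surf',(SUP-.022*a)@a,'vent',(VENT+.008*a)@a,VENT@ys,VENT@xs)
c=viewer.camera_info('top')
for p in(SUP+.008*a,SUP-.022*a,VENT+.008*a):
    X=np.array(c['R'])@p+c['t'];print(X[:2]/X[2]*c['fx']+[c['cx'],c['cy']])
```

```text
top0 sup 93 a -0.18627134206989743 xs 0.5569078422194003 ys 0.18843462696460403 px 261.59139784946234 161.94623655913978 mean [0.58790792 0.02156049 0.16302659]
top0 vent 39 a -0.21629948669101173 xs 0.5784249346145538 ys 0.01829166202633422 px 325.1025641025641 176.25641025641025 mean [ 0.55847545 -0.14720759  0.13958063]
t2 sup 106 a -0.21629458970182008 xs 0.5757601660330879 ys 0.18792616281696348 px 263.8867924528302 157.77358490566039 mean [0.6043635  0.01598096 0.1420616 ]
t2 vent 44 a -0.21721279307682786 xs 0.5784650213624423 ys 0.018507232402627322 px 325.15909090909093 175.88636363636363 mean [ 0.55925694 -0.14722717  0.14064155]
pred home surf -0.21579560578418336 vent -0.21579560578418347 0.016739462299999987 0.5792990453201624
[262.25630848 162.04893826]
[264.31731987 158.15089847]
[325.35520892 177.41757238]
```

The supply cap has moved 30.0 mm along its axis, so it is home. Next I'll move over to the T-bar.

```bash
sed -i 's/^VENT.*//; s/-.17\*ys$/&/' h.py; sed -i '/^SUP/s/$/\nVENT=SUP-.03*a-.1685*ys/' h.py; sed -i 's/; VENT=.*$//' h.py
python3 - <<'E'
from h import *
print(VENT); plan(VENT+.225*a,5)
E
```

```text
[ 0.56038472 -0.14790308  0.13242544]
[0.043, -3.389, 0.812, 0.0, 0.001, -0.0]
[0.043, -3.389, 0.813, 0.0, 0.001, -0.0]
[0.042, -3.389, 0.814, 0.0, 0.001, -0.0]
[0.041, -3.388, 0.815, 0.0, 0.001, -0.0]
[0.041, -3.388, 0.815, 0.0, 0.001, -0.0]
```

send_rows([
  [0,-3.4,0,0,0,0,0.5],
  [0,-3.4,0,0,0,0,0.5],
  [0,-3.4,0,0,0,0,0.5],
  [0.1,-3.4,0.5,0,0,0,0.5],
  [0.1,-3.4,0.5,0,0,0,0.5],
])

```text
time_s: 4.55
tool_pos: [0.4203, -0.1084, 0.337]
tool_rot: [0.365, 2.508, -0.117]
contact_force: [0.7, 0.4, -0.2]
grip_width: 0.501
grip_force: 0.0
```

send_rows([
  [0,0,0,0,0,0,0.5],
  [0,0,0,0,0,0,0.5],
])

```text
time_s: 4.75
tool_pos: [0.4208, -0.1078, 0.3368]
tool_rot: [0.368, 2.509, -0.117]
contact_force: [-0.4, 0.3, -0.0]
grip_width: 0.501
grip_force: 0.0
```

Run:
```python
from h import *
plan(VENT+.155*a,1); print(status.state()['grip_width'])
im,d=load('top')
cv2.imwrite('pics/t3.png',cv2.resize(im[100:225,210:400,::-1],None,fx=4,fy=4,interpolation=cv2.INTER_CUBIC))
```

```text
[-0.192, 0.158, 9.573, -0.002, -0.001, -0.001]
0.5011893367714727
```

View pics/t3.png

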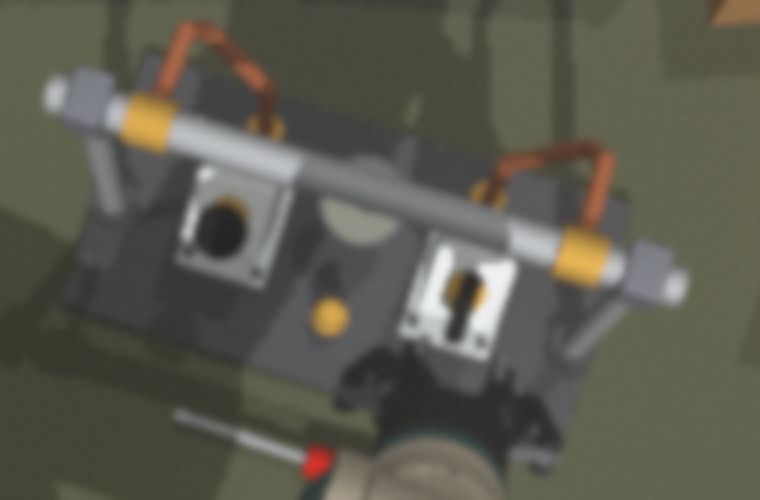

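The fingers at (412,350) and (505,375) straddle the T-bar at (463,305), and the path in is clear. I'll advance and grip.

send_rows([
  [-0.2,0.15,2.5,0,0,0,0.5],
  [0,0,2.5,0,0,0,0.5],
  [0,0,2,0,0,0,0.5],
  [0,0,1.5,0,0,0,0.5],
  [0,0,0.8,0,0,0,0.5],
])

```text
time_s: 5.3
tool_pos: [0.4745, -0.1204, 0.2604]
tool_rot: [0.363, 2.512, -0.115]
contact_force: [-0.4, -0.3, 0.5]
grip_width: 0.502
grip_force: 0.0
```

send_rows([
  [0,0,0,0,0,0,0],
  [0,0,0,0,0,0,0],
  [0,0,0,0,0,0,0],
  [0,0,0,0,0,0,0],
  [0,0,0,0,0,0,0],
], grip_force=60)

```text
time_s: 5.8
tool_pos: [0.4739, -0.1211, 0.2624]
tool_rot: [0.365, 2.509, -0.116]
contact_force: [-1.5, 5.4, 1.5]
grip_width: 0.153
grip_force: 59.8
```

Gripped at about 13 mm, which matches the 14 mm bar. Now I'll pull.

send_rows([
  [0,0,-0.4,0,0,0,0],
  [0,0,-0.6,0,0,0,0],
  [0,0,-0.6,0,0,0,0],
  [0,0,-0.6,0,0,0,0],
  [0,0,-0.5,0,0,0,0],
])

```text
time_s: 6.3
tool_pos: [0.459, -0.1167, 0.2846]
tool_rot: [0.365, 2.509, -0.116]
contact_force: [0.6, 4.8, -0.1]
grip_width: 0.149
grip_force: 59.6
```

send_rows([
  [0,0,-0.2,0,0,0,0],
  [0,0,-0.1,0,0,0,0],
  [0,0,0,0,0,0,0],
])

```text
time_s: 6.6
tool_pos: [0.4574, -0.1162, 0.287]
tool_rot: [0.365, 2.509, -0.116]
contact_force: [-0.5, 5.4, 1.8]
grip_width: 0.15
grip_force: 60.0
```

send_rows([
  [0,0,-0.15,0,0,0,0],
  [0,0,-0.1,0,0,0,0],
  [0,0,0,0,0,0,0],
])

```text
time_s: 6.9
tool_pos: [0.4567, -0.1161, 0.287]
tool_rot: [0.365, 2.507, -0.115]
contact_force: [33.3, -4.6, -22.1]
grip_width: 0.151
grip_force: 60.1
```

At the stop. I'll ease off 2 mm, open to about 0.5, wait, and retreat straight back.

send_rows([
  [0,0,0.2,0,0,0,0],
  [0,0,0,0,0,0,0.5],
  [0,0,0,0,0,0,0.5],
  [0,0,0,0,0,0,0.5],
  [0,0,0,0,0,0,0.5],
])

```text
time_s: 7.4
tool_pos: [0.4571, -0.1167, 0.2869]
tool_rot: [0.366, 2.509, -0.117]
contact_force: [0.0, -0.0, -0.1]
grip_width: 0.497
grip_force: 0.0
```

send_rows([
  [0,0,-1,0,0,0,0.5],
  [0,0,-2,0,0,0,0.5],
  [0,0,-3,0,0,0,0.5],
  [0,0,-3,0,0,0,0.5],
  [0,0,-1,0,0,0,0.5],
])

```text
time_s: 7.9
tool_pos: [0.4014, -0.0998, 0.3722]
tool_rot: [0.364, 2.504, -0.118]
contact_force: [0.5, -0.6, 0.7]
grip_width: 0.497
grip_force: 0.0
```

send_rows([
  [0,0,0,0,0,0,0.5],
  [0,0,0,0,0,0,0.5],
  [0,0,0,0,0,0,0.5],
])

```text
time_s: 8.2
tool_pos: [0.4025, -0.1002, 0.3671]
tool_rot: [0.366, 2.513, -0.116]
contact_force: [-0.3, -0.1, -0.9]
grip_width: 0.5
grip_force: 0.0
```

Run:
```python
from h import *
im,d=load('top');P=pts('top',d);g=im.max(2)
for nm,(c0,c1,r0,r1) in dict(sup=(254,273,150,171),vent=(314,335,165,190)).items():
    m=np.zeros(g.shape,bool); m[r0:r1,c0:c1]=1; m&=(P[...,2]>.118)&(P[...,2]<.2)&(g<(55 if nm=='sup' else 75))
    q=P[m]; print(nm,len(q),'a',np.median(q@a))
print(status.state()['contact_force'])
cv2.imwrite('pics/t4.png',cv2.resize(im[100:225,210:400,::-1],None,fx=4,fy=4,interpolation=cv2.INTER_CUBIC))
```

```text
sup 103 a -0.2168485926105654
vent 56 a -0.18605014810505127
[ 0.61169594 -0.17617987  0.06007182]
```

View pics/t4.png

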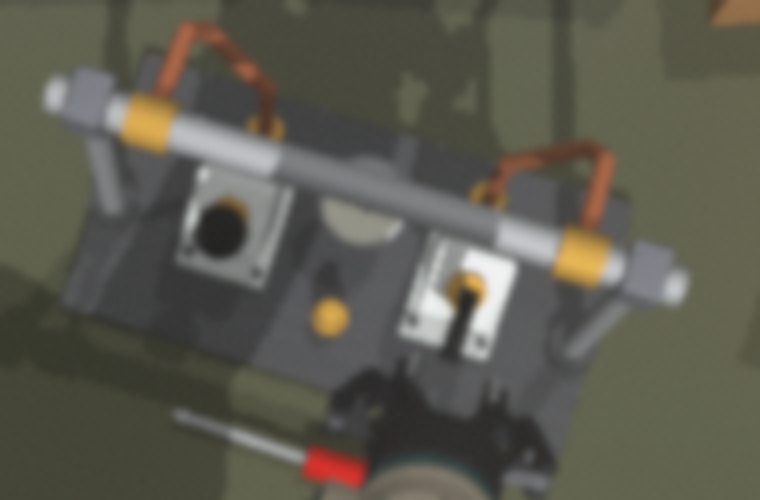

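The picture shows the supply cap home at (219,230) and the T-bar out about 30 mm at (460,325). The nipple (330,317) and screwdriver haven't moved, and the gripper is clear of everything. I'll hand in.

```bash
python3 -c "
from station import close_job
print(close_job())"
```

```text
the job is handed in; nothing more can be done
None
```

The job is handed in: I pushed the supply knob fully home first, then pulled the vent knob fully out (each measured at about 30 mm of travel); the nipple and screwdriver beside the stand had not moved, and the gripper was clear (the hand-in returned no verdict).

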